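Fish the trapped key out of the sawing jig with the hooked pick

ROBOT

A 6-joint arm with a two-finger parallel gripper is mounted at the origin on a cart in front of the work surface, level with it; the furniture and walls round the work are solid. World frame = base frame: x ahead of the robot, y to its left, z up, the work surface at z = 0. Lengths are in mm, angles in rad, forces in N, time in s.
With the tool pointing down it reaches from about 350 to 975 mm from the base axis. Payload 17.4 kg.
Tool frame: the origin (TCP) lies on the centre line of the jaws, within the pads' length; the fingertips stand 17 mm ahead of it and the grasp point (between the pads) lies 2 mm behind it; y points along the fingers, x is the direction in which the jaws open and shut, and the axes are right-handed (so a half turn about y gives the same grasp; the last joint's range is limited). The gripper opens to 85 mm and grips with 20 to 120 N. Pads are 22 mm wide; open, the fingers measure 114 mm over their backs; the gripper's body (76 mm by 85 mm) begins 54 mm behind the grasp point. The pads swing forward as they close: fully open they stand 13 mm farther back than shut.
Start: joints at [1.194, 0.116, 1.442, -0, 1.584, -0.038], TCP at [224.348, 636.632, 248.303] pointing down, gripper open.
Joint ranges: [-2.83, 2.83], [-0.83, 2.19], [0.07, 2.5], [-1.14, 4.28], [0.01, 3], [-2.97, 2.97]. Speed limits (rad/s): [1.89, 1.89, 2.22, 3.14, 3.14, 3.14].

INTERFACE

Orientations are given as a unit quaternion [x, y, z, w].
In Python, from rig import robot gives the robot as it stands.
- The arm moves only by the shell command python3 -m jog 'ROWS' [FORCE]. ROWS is a JSON object of lists of equal length, an entry for each row: "hand": the opening, from 0 (shut) to 1 (fully open); "slide": the shift along the tool's x, y, z normalised to -1 to 1, where 1 is 0.5 m, a list of three; "twist": the turn about the tool's y normalised to -1 to 1, where 1 is 120 degrees. In form: {"hand": [hand, ...], "slide": [[dx, dy, dz], ...], "twist": [twist, ...]}. A call has exactly 5 rows; each row shifts and turns the commanded pose from where the row before left it, along the tool's axes as they then stand; what a row does not reach is not made up. A row lasts 1/12 s, in which the tool goes at most 41.7 mm and 7.16 degrees, less where a joint would pass 70% of its speed; a pose out of reach is approached as far as the arm can. A call with a number of a shift or a turn outside -1 to 1 is refused whole. A call with a gripper value outside its range is refused whole. The fingers move at their own pace and stop on an object; FORCE is the grip in N (left out, the last holds). Time passes only in rows, so rows that do not move let the fingers close, or fill a call up. It gives the time, the measured TCP pose, the force and the opening at its end, in the units of the state.
- robot.get_obs(): the state, without advancing time (a new reading comes with each control period).
- robot.snapshot(name): name is "scene" or "top"; returns the picture (384x512x3 uint8, red, green, blue); there is no depth.
- robot.camera_model(name): a dict with "fx", "fy", "cx", "cy" (pixels), "k1" (the pictures are not rectified: a ray, as slopes to the right and down, at radius r is drawn at 1 + k1 r^2 times it, then the intrinsics apply), "rvec" (rotation vector, rad) and "tvec" (3), from world to camera coordinates, as OpenCV has them. Camera axes: x right, y down, z forward; pixel columns grow to the right and rows downward; lengths in mm; the calibration is good to about 2 mm. A picture is of the moment at which its call begins. camera_model takes no time and is no camera call.
- robot.sign_off(): hands the job in, once; it reports no verdict.
Trained networks look in the newest picture that a camera, given by its name, has taken for a name from the list of things; names that differ only in an ending like _2 or _b are one class to them, and where a whole thing is asked for, a point or a joint stands for the part that bears it (a point fixed in the world has none). Each returns a list of dicts, best first, with "score" (0 to 1); they miss things now and then, are a little off and sometimes report something else, mostly with a low value. They report only what shows in the picture. A call takes as long as a camera call.
- robot.boxes_of(camera, thing): "bbox" ([centre column, centre row, width, height] as shares, 0 to 1, of the picture: columns of its width, rows of its height, round what is visible of it).
- robot.masks_of(camera, thing): "mask" (384x512 bool, what is visible of it) and "bbox" ([centre column, centre row, width, height] as shares, 0 to 1, of the picture: columns of its width, rows of its height, round what is visible of it).
- robot.tip_of(camera, thing): "position" ([row, column] as shares, 0 to 1, of the picture: columns of its width, rows of its height: a listed point, or the origin of a listed thing).
The state is a dict: "time": time; "joint_pos": joint angles; "qd": joint speeds; "effort": joint torques, N m; "position": TCP position; "eef_rot": TCP orientation; "wrist_force": force on the tool from outside, world axes, zero at the start; "ft_torque": the same for the moment, N m; "opening": finger opening in mm.
Only numpy, scipy, OpenCV 4.12 (cv2) and the standard library are available. Lean on these libraries where they do the work, as an engineer would, in place of code of your own. Each camera call takes 0.05 s, during which the arm holds its last target. There are 200 camera calls.

TASK

The steel key has slipped back into the narrow slot of the wooden sawing jig. Take the hooked pick, reach into the slot, feel for the cross groove in the top of the key, catch the tip in it and drag the key out until all of it lies flat on the jig's apron in front of the slot, without touching the key with the gripper. Then stand the pick upright on its handle on the bench again, clear of the jig.

Things in the scene. Friction and masses are not known exactly. Their poses are not given: they have to be found in the camera images.
- jig: Wooden jig fixed to the bench: base plate 260x84x10 mm, its front 125 mm an open apron (x -125 to 0, y -42 to 42 mm); behind it a roofed block 135 mm long, 84 wide, top 76 mm above the bench, with one narrow slot in its front face. Origin: middle of the slot's mouth, in the plane of the front face, at bench level. x runs along the slot into the block, z up.
- slot_mouth (a point): Middle of the slot's mouth, on the slot floor, 10 mm above the bench and level with the apron's top; axes as the jig's. The slot is 22 mm wide, 56 mm high (ceiling 66 mm above the bench) and 122 mm deep, closed at the back and above.
- key: Loose adjustable steel key, about 100 g, on the slot floor along the slot, under the roof: base strip 88x16x6 mm, its front end at first 6 to 20 mm inside the mouth, and on it a 72 mm long upper bar (top 14 mm above the slot floor) with one cross groove. Origin: centre of the strip's underside; x along it to its rear (into the slot), z up. A few mm of sideways play; slides freely when pulled.
- key_front (a point): Middle of the lower edge of the base strip's front end. The upper bar is clamped anywhere from 0 to 16 mm behind it; where is not reported and must be felt. The groove, 9 mm long, 8 mm deep, open at both sides, begins 20 mm behind the upper bar's front end, so its middle is 24.5 to 40.5 mm behind this point.
- key_rear (a point): Middle of the lower edge of the base strip's rear end.
- pick: Loose hooked pick, 110 g, standing on the bench: upright wooden handle 46 long, 20 wide, 46 mm high (grip it across the 20 mm); from its front a 6 mm steel rod runs level, axis 28 mm above the handle's underside, and bends straight down at its end. Origin: centre of the handle's underside; x along the rod to the tip, z up.
- pick_tip (a point): Rounded lower end of the hook (6 mm diameter), 117 mm ahead of the pick's origin and level with the handle's underside. Only a strong grip (about 100 N) keeps the pick from turning in the fingers when the tip is pressed on something.

How it is judged (in metres and radians):
On the way, in this order (a step that is already met when the one before it is completed fails the run):
1. the pick's tip is down in the key's groove while the key is still in the slot (z of pick_tip in the frame of key below 0.0105 m and x of pick_tip in the frame of key between -0.024 and 0.001 m and y of pick_tip in the frame of key between -0.008 and 0.008 m and x of key_rear in the frame of slot_mouth above 0.04 m), for 0.1 s.
2. the key has been dragged wholly out of the slot onto the apron (x of key_rear in the frame of slot_mouth below 0 m and z of key in the frame of slot_mouth above -0.003 m), for 0.2 s.
At the end, for the whole second after the job is handed in: The whole key lies flat and still on the apron: rear end out of the mouth, front end not past the apron edge (2 mm allowed), middle within 35 mm of the slot line, height within 3 mm. The pick stands upright (0.12 rad) and still on the bench, touching neither jig nor key (all of step 2 and x of key_front in the frame of slot_mouth above -0.127 m and y of key in the frame of slot_mouth between -0.035 and 0.035 m and z of key in the frame of slot_mouth below 0.003 m and angle between key's own z axis and vertical below 0.08 rad and linear speed of each of key, pick below 0.01 m/s and height (world z) of pick below 0.006 m and angle between pick's own z axis and vertical below 0.12 rad and contact force between pick and jig below 0.05 N and contact force between pick and key below 0.05 N).
It fails at once if the gripper touches the key (contact force between the fingers and key above 1 N).
It also fails if it takes over 64 s, if anything falls off the work surface, if the arm or the gripper's body presses on something with over 40 N, if the wrist force passes 120 N, or if a joint passes its speed limit or range.

## Working session

There is one attempt and no reset: what is moved stays moved. The work goes in short steps, Python scripts to look and compute and a shell command to move; the robot and the scene stay as the last step left them, time stands still between calls to the robot, and variables do not carry over. Pictures are saved under pics/ and viewed, about 8 in all and at most 12, crops included, and the job is handed in when it is done.

```bash
ls; mkdir -p pics
cat > h.py <<'E'
import numpy as np, cv2
from scipy.spatial.transform import Rotation as R
from rig import robot
def cam(n):
    m=robot.camera_model(n); return m,cv2.Rodrigues(np.array(m['rvec'],float))[0],np.array(m['tvec'],float).ravel()
def proj(n,P):
    m,Rm,t=cam(n); p=np.atleast_2d(P)@Rm.T+t; s=p[:,:2]/p[:,2:]; s=s*(1+m['k1']*(s**2).sum(1,keepdims=True))
    return s*[m['fx'],m['fy']]+[m['cx'],m['cy']]
def ray(n,uv):
    m,Rm,t=cam(n); K=np.array([[m['fx'],0,m['cx']],[0,m['fy'],m['cy']],[0,0,1.]])
    s=cv2.undistortPoints(np.array([[uv]],float),K,np.array([m['k1'],0,0,0.]))[0,0]
    d=Rm.T@np.array([*s,1]); return -Rm.T@t,d/np.linalg.norm(d)
def at_z(n,uv,z):
    c,d=ray(n,uv); return c+d*(z-c[2])/d[2]
def tri(rs):
    A=0;b=0
    for c,d in rs: M=np.eye(3)-np.outer(d,d);A=A+M;b=b+M@c
    p=np.linalg.solve(A,b); return p,[np.linalg.norm((np.eye(3)-np.outer(d,d))@(p-c)) for c,d in rs]
def save(n,f): 
    im=robot.snapshot(n); cv2.imwrite('pics/'+f,im[:,:,::-1]); return im
def tip(n,t):
    r=robot.tip_of(n,t); return [(round(q['score'],2),np.array(q['position'])[::-1]*[512,384]) for q in r[:2]]
E
python3 - <<'E'
from h import *
np.set_printoptions(precision=1,suppress=True)
a=save('scene','s0.png');b=save('top','t0.png')
cv2.imwrite('pics/both.png',np.hstack([a,b])[:,:,::-1][:, :])
for t in ['jig','slot_mouth','key','key_front','key_rear','pick','pick_tip']:
    rs=[]
    for n in ['scene','top']:
        r=tip(n,t); print(t,n,r)
        if r: rs.append(ray(n,r[0][1]))
    if len(rs)==2: print('  ->',tri(rs))
print(robot.get_obs())
for n in ['scene','top']:
    print(cam(n)[0], ray(n,(256,192)))
E
```

```text
pics
jig scene [(0.76, array([303.7, 212.9])), (0.69, array([208.3, 180.8]))]
jig top [(0.83, array([301.7, 183.3])), (0.59, array([190.6, 236.8]))]
  -> (array([606.3, -41.1,  -1.5]), [np.float64(4.571890059441431), np.float64(4.5718900594413885)])
slot_mouth scene [(0.85, array([300.6, 210.1]))]
slot_mouth top [(0.71, array([305.9, 179.2]))]
  -> (array([609.1, -41.3,   6.9]), [np.float64(4.961093344249493), np.float64(4.96109334424946)])
key scene []
key top []
key_front scene [(0.66, array([188. , 203.9])), (0.52, array([301.8, 201.2]))]
key_front top []
key_rear scene []
key_rear top []
pick scene [(0.65, array([186.3, 206.1]))]
pick top [(0.6, array([190.7, 238.3]))]
  -> (array([487. , 210.7,   2.2]), [np.float64(0.10567873218910259), np.float64(0.1056787321891294)])
pick_tip scene [(0.77, array([210.7, 179.6]))]
pick_tip top [(0.96, array([183.6, 185.2]))]
  -> (array([606.5, 223.7,   3. ]), [np.float64(2.8456098973912503), np.float64(2.8456098973912467)])
{'time': 0.8, 'joint_pos': array([ 1.2,  0.1,  1.4,  0. ,  1.6, -0. ]), 'qd': array([-0.,  0., -0., -0.,  0.,  0.]), 'effort': array([ -0. , -73.2, -63.3,  -0. ,   0. ,  -0. ]), 'position': array([224.3, 636.7, 248.3]), 'eef_rot': array([-0.6, -0.4,  0.4,  0.6]), 'wrist_force': array([ 0.2,  0.3, -0.3]), 'ft_torque': array([ 0., -0., -0.]), 'opening': 85.2441460775711}
{'fx': 350.6909552330466, 'fy': 350.6909552330466, 'cx': 251.8825429541983, 'cy': 191.36499382006556, 'k1': -0.04221381877556713, 'rvec': array([ 2. , -1.2,  0.6]), 'tvec': array([-205.9,  354.8,  425.3])} (array([ -17.4, -232.1,  543.2]), array([ 0.7,  0.4, -0.6]))
{'fx': 447.85799547666375, 'fy': 447.85799547666375, 'cx': 260.1066141038417, 'cy': 189.82218536002694, 'k1': -0.12877228690318085, 'rvec': array([ 2.1, -2.2,  0.2]), 'tvec': array([ 73.2, 580.4, 892.7])} (array([416.1,  91.7, 978.6]), array([ 0.2, -0. , -1. ]))
```

Run:
```python
import cv2,numpy as np
a=cv2.imread('pics/s0.png');b=cv2.imread('pics/t0.png')
f=lambda i:cv2.resize(i[110:300,140:400],None,fx=3,fy=3,interpolation=cv2.INTER_CUBIC)
cv2.imwrite('pics/s0c.png',f(a));cv2.imwrite('pics/t0c.png',f(b))
```

```text
(no output)
```

View pics/s0c.png

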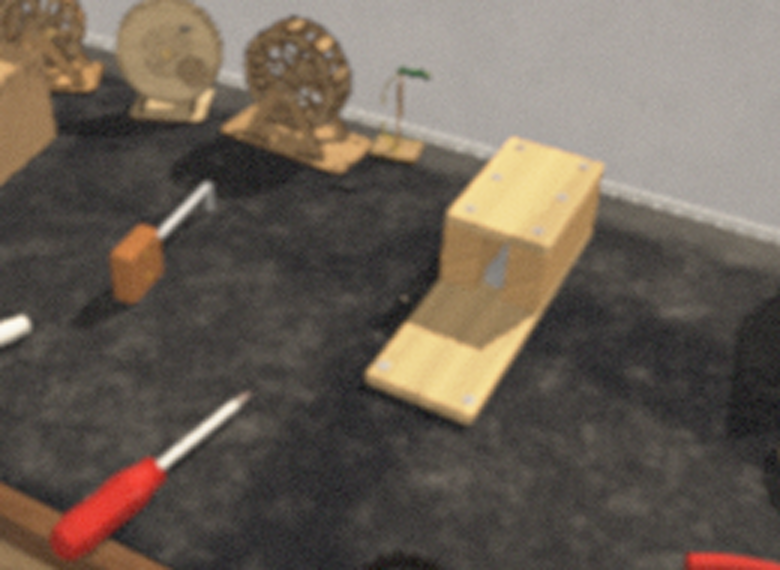

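View pics/t0c.png

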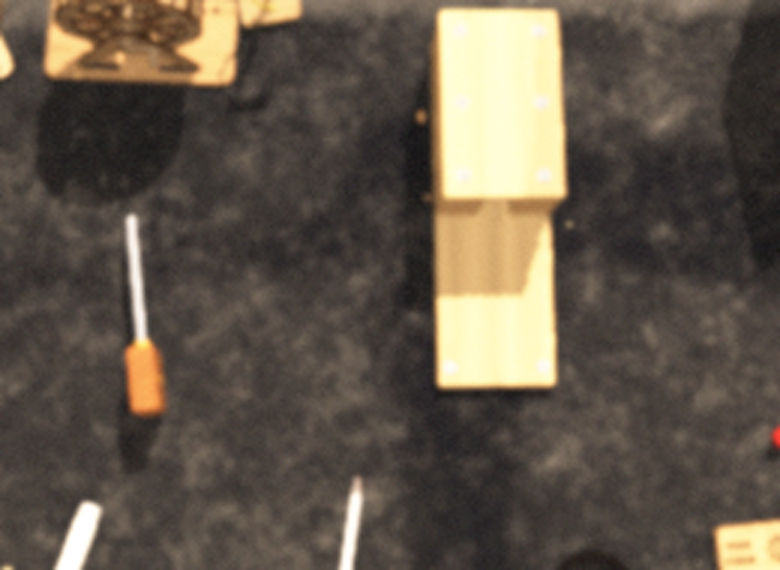

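The scene crop shows the pick at (137,263) with its tip at (208,195), and the jig with its slot at (497,262). The top crop shows the rod end at (131,215), the handle top at (145,378), and the apron's front corners at (436,388) and (556,388). I'll fit both poses to these corners.

Run:
```python
from h import *
from scipy.optimize import least_squares
np.set_printoptions(precision=2,suppress=True)
def fit(obs,x0,zfree):
    def f(p,raw=False):
        out=[]
        c,s=np.cos(p[2]),np.sin(p[2])
        for n,u,P in obs:
            u=140+(u[0]+.5)/3-.5,110+(u[1]+.5)/3-.5
            W=[p[0]+c*P[0]-s*P[1],p[1]+s*P[0]+c*P[1],P[2]+(p[3] if zfree else 0)]
            out.append((proj(n,W)[0]-u)/(1.0))
        return np.ravel(out)
    r=least_squares(f,x0,loss='soft_l1'); print(r.x, r.x[2]*57.3); print(f(r.x).reshape(-1,2).round(1).tolist())
J=[('top',(436,388),(-125,42,10)),('top',(556,388),(-125,-42,10)),('top',(433,197),(0,42,76)),('top',(567,197),(0,-42,76)),('top',(437,10),(135,42,76)),('top',(562,10),(135,-42,76)),
('scene',(513,137),(135,42,76)),('scene',(603,165),(135,-42,76)),('scene',(545,247),(0,-42,76)),('scene',(447,210),(0,42,76)),('scene',(367,378),(-125,42,10)),('scene',(472,420),(-125,-42,10))]
for z in (0,1): fit(J,[609,-41,0.]+[0]*z,z)
Pk=[('top',(126,346),(23,10,46)),('top',(160,343),(23,-10,46)),('top',(131,415),(-23,10,46)),('top',(165,412),(-23,-10,46)),('top',(131,215),(120,0,28)),
('scene',(112,251),(-23,10,46)),('scene',(143,259),(-23,-10,46)),('scene',(163,229),(23,-10,46)),('scene',(135,224),(23,10,46)),('scene',(115,298),(-23,10,0)),('scene',(135,304),(-23,-10,0)),('scene',(210,184),(119,0,30)),('scene',(210,209),(117,0,0))]
for z in (0,1): fit(Pk,[487,211,0.1]+[0]*z,z)
o=robot.get_obs(); print(R.from_quat(o['eef_rot']).as_matrix())
```

```text
[605.73 -40.09  -0.02] -0.9692519353124136
[[1.0, -0.7], [-0.6, -1.1], [3.5, 0.1], [-0.9, -0.0], [0.7, 0.4], [-1.8, 0.5], [-0.7, 0.2], [0.7, 0.0], [1.1, 0.8], [-0.7, 1.8], [-0.6, -0.8], [-0.1, -0.5]]
[605.11 -40.2   -0.02   1.47] -1.0013635811592188
[[1.1, -0.4], [-0.4, -0.9], [3.7, 0.2], [-0.7, 0.1], [0.9, 0.4], [-1.6, 0.6], [-0.7, -0.2], [0.8, -0.3], [1.1, 0.5], [-0.7, 1.5], [-0.7, -1.1], [-0.2, -0.7]]
[490.29 211.76   0.1 ] 5.6766660827286195
[[0.0, -0.1], [-1.8, -0.2], [0.6, -1.1], [-1.1, -1.2], [-0.2, -0.5], [-0.9, 1.8], [-3.8, 1.4], [-0.2, 0.6], [1.9, 0.2], [0.3, 1.4], [0.8, 1.6], [-0.1, -0.1], [0.2, 1.3]]
[488.56 209.99   0.1    5.07] 5.840498665007884
[[0.5, 0.5], [-1.2, 0.4], [1.2, -0.4], [-0.5, -0.6], [0.1, -0.2], [-1.0, 0.7], [-3.8, 0.3], [-0.2, -0.6], [1.8, -0.9], [0.2, 0.4], [0.8, 0.7], [-0.1, -1.3], [0.2, 0.2]]
[[ 0.33  0.   -0.94]
 [ 0.94  0.    0.33]
 [ 0.   -1.    0.  ]]
```

Both poses fit to within about 1–2 px. The jig mouth is near (605.5, −40) with yaw −1°, and the pick is near (489.5, 211) with yaw about 5.7°. First I turn the tool and check how it responds.

```bash
cat >> h.py <<'E'
def go(x,y,z,yaw=None):
    """print the shift (mm and units) in tool axes to a world TCP target, and the twist to bring tool x to yaw (deg)"""
    o=robot.get_obs(); Rm=R.from_quat(o['eef_rot']).as_matrix(); d=np.array([x,y,z])-o['position']; s=Rm.T@d
    cy=np.degrees(np.arctan2(Rm[1,0],Rm[0,0])); 
    print('t',round(o['time'],2),'pos',np.round(o['position'],1),'yaw',round(cy,2),'F',np.round(o['wrist_force'],1),'T',np.round(o['ft_torque'],2),'op',round(o['opening'],1))
    print('slide mm',np.round(s,1),'units',np.round(s/500,4),'rows',round(np.linalg.norm(d)/41.7,1), 'twist',None if yaw is None else round(-(yaw-cy)/120,4))
E
python3 -m jog '{"hand":[1,1,1,1,1],"slide":[[0,0,0],[0,0,0],[0,0,0],[0,0,0],[0,0,0]],"twist":[-0.052,-0.052,-0.052,-0.052,0]}'
python3 -c "
from h import *
go(489.5,211,130,95.75)"
```

```text
time: 1.22
position: [224.3, 636.6, 248.3]
eef_rot: [0.474, 0.525, -0.525, -0.474]
wrist_force: [0.1, -0.5, 0.9]
opening: 85.5
t 1.22 pos [224.3 636.6 248.3] yaw 95.86 F [ 0.1 -0.5  0.9] T [ 0.01  0.03 -0.01] op 85.5
slide mm [-450.5  118.3 -220.3] units [-0.901   0.2366 -0.4406] rows 12.4 twist 0.0009
```

```bash
M='{"hand":[1,1,1,1,1]}'
python3 -m jog '{"hand":[1,1,1,1,1],"slide":[[-0.06,0.015,-0.0294],[-0.06,0.015,-0.0294],[-0.06,0.015,-0.0294],[-0.06,0.015,-0.0294],[-0.06,0.015,-0.0294]],"twist":[0,0,0,0,0]}' >/dev/null
python3 -m jog '{"hand":[1,1,1,1,1],"slide":[[-0.06,0.015,-0.0294],[-0.06,0.015,-0.0294],[-0.06,0.015,-0.0294],[-0.06,0.015,-0.0294],[-0.06,0.015,-0.0294]],"twist":[0,0,0,0,0]}' >/dev/null
python3 -m jog '{"hand":[1,1,1,1,1],"slide":[[-0.06,0.015,-0.0294],[-0.06,0.015,-0.0294],[-0.06,0.015,-0.0294],[-0.06,0.015,-0.0294],[-0.06,0.015,-0.0294]],"twist":[0,0,0,0,0]}' >/dev/null
python3 -c "
from h import *
go(489.5,211,26,95.75)"
```

```text
t 2.47 pos [487.9 208.5 135.7] yaw 95.3 F [0.8 1.2 0.1] T [ 0.01 -0.02  0.01] op 85.2
slide mm [  2.3 109.7  -1.7] units [ 0.0047  0.2194 -0.0035] rows 2.6 twist -0.0037
```

```bash
python3 -m jog '{"hand":[1,1,1,1,1],"slide":[[0.0047,0.055,-0.0035],[0,0.055,0],[0,0.055,0],[0,0.0544,0],[0,0,0]],"twist":[-0.0037,0,0,0,0]}' >/dev/null
python3 -m jog '{"hand":[0,0,0,0,0],"slide":[[0,0,0],[0,0,0],[0,0,0],[0,0,0],[0,0,0]],"twist":[0,0,0,0,0]}' 120 >/dev/null
python3 -m jog '{"hand":[0,0,0,0,0],"slide":[[0,0,0],[0,0,0],[0,0,0],[0,0,0],[0,0,0]],"twist":[0,0,0,0,0]}' 120
python3 -c "
from h import *
go(489.5,211,26,95.75)"
```

```text
time: 3.72
position: [489.4, 212.9, 27.4]
eef_rot: [0.473, 0.526, -0.525, -0.473]
wrist_force: [-1.9, 0.3, 8.4]
opening: 18.4
t 3.72 pos [489.4 212.9  27.4] yaw 95.99 F [-1.9  0.3  8.4] T [-0.08  0.23  0.04] op 18.4
slide mm [-1.9  1.4  0.1] units [-0.0037  0.0029  0.0003] rows 0.1 twist 0.002
```

```bash
python3 -m jog '{"hand":[0,0,0,0,0],"slide":[[0,-0.03,0],[0,-0.05,0],[0,-0.04,0],[0,0,0],[0,0,0]],"twist":[0,0,0,0.03,0.028]}'
python3 -c "
from h import *
go(457,-37.5,87,89)"
```

```text
time: 4.13
position: [489.5, 212.8, 88.0]
eef_rot: [0.505, 0.496, -0.494, -0.505]
wrist_force: [-0.2, 0.5, -1.0]
opening: 18.4
t 4.13 pos [489.5 212.8  88. ] yaw 88.87 F [-0.2  0.5 -1. ] T [-0.02  0.02  0.01] op 18.4
slide mm [-250.9    0.7   27.5] units [-0.5018  0.0013  0.055 ] rows 6.1 twist -0.0011
```

```bash
python3 -m jog '{"hand":[0,0,0,0,0],"slide":[[-0.05,0,0.0055],[-0.05,0,0.0055],[-0.05,0,0.0055],[-0.05,0,0.0055],[-0.05,0,0.0055]],"twist":[0,0,0,0,0]}' >/dev/null
python3 -m jog '{"hand":[0,0,0,0,0],"slide":[[-0.063,0,0.007],[-0.063,0,0.007],[-0.063,0,0.007],[-0.063,0,0.0065],[0,0,0]],"twist":[0,0,0,0,0]}' >/dev/null
python3 - <<'E'
from h import *
np.set_printoptions(precision=1,suppress=True)
a=save('scene','s1.png');b=save('top','t1.png')
go(457,-37.5,87,89)
for t in ['pick_tip','pick','slot_mouth','key_front']:
    q=[tip(n,t) for n in ('scene','top')]; print(t,q)
    if all(q): print(tri([ray(n,v[0][1]) for n,v in zip(('scene','top'),q)]))
f=lambda i:cv2.resize(i[130:240,240:372],None,fx=4,fy=4,interpolation=cv2.INTER_CUBIC)
cv2.imwrite('pics/c1.png',np.vstack([f(a)[:290],f(b)[:300]])[:,:,::-1])
E
```

```text
t 5.07 pos [457.1 -38.8  86.5] yaw 88.89 F [ 0.4 -0.4 -0.9] T [ 0.1  0.  -0. ] op 18.9
slide mm [ 1.3 -0.5  0.1] units [ 0. -0.  0.] rows 0.0 twist -0.001
pick_tip [[], [(0.51, array([304. , 182.5])), (0.38, array([309.3, 191.6]))]]
pick [[], []]
slot_mouth [[(0.82, array([303.3, 208.5]))], [(0.6, array([303.8, 179.7])), (0.39, array([310.9, 192. ]))]]
(array([610.3, -41.2,   9.9]), [np.float64(0.7753755949648755), np.float64(0.7753755949648832)])
key_front [[], []]
```

View pics/c1.png

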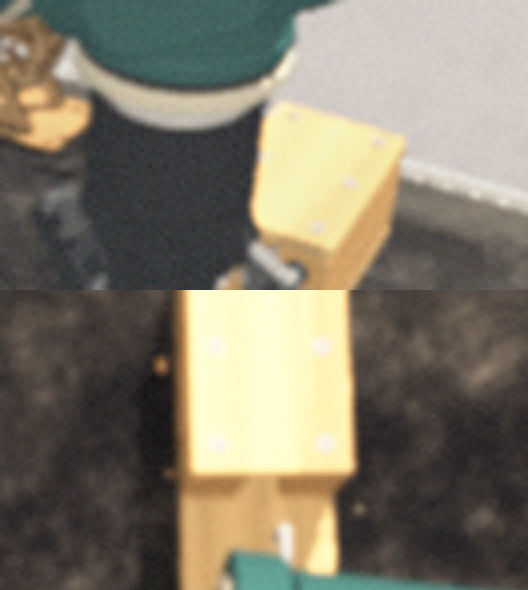

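Run:
```python
from h import *
np.set_printoptions(precision=1,suppress=True)
c=lambda u,v:(240+(u+.5)/4-.5,130+(v-290+.5)/4-.5)
d=lambda u,v:(240+(u+.5)/4-.5,130+(v+.5)/4-.5)
print('rod end',at_z('top',c(286.5,522),89),'corners',at_z('top',c(180,473),76),at_z('top',c(352,473),76),'apronR',at_z('top',c(338,540),10),'apronL',at_z('top',c(178,560),10))
print('expected tip px for (574,-36.5,~89):',proj('top',[577,-36.7,89]),c(286.5,522))
print('scene',proj('scene',[[574,-36.7,60],[577,-36.7,91]]),d(298,274),d(255,243))
im=cv2.imread('pics/t1.png'); e=cv2.resize(im[170:225,270:345],None,fx=8,fy=8,interpolation=cv2.INTER_CUBIC)
im=cv2.imread('pics/s1.png'); e2=cv2.resize(im[170:225,270:345],None,fx=8,fy=8,interpolation=cv2.INTER_CUBIC)
cv2.imwrite('pics/c2.png',np.hstack([e,e2])[:,:][:, ::1] if 0 else cv2.resize(np.hstack([e,e2]),(800,293)))
```

```text
rod end [577.4 -44.2  89. ] corners [606.7   7.9  76. ] [604.8 -81.7  76. ] apronR [581.  -84.5  10. ] apronL [571.9   4.7  10. ]
expected tip px for (574,-36.5,~89): [[307.6 187.9]] (311.25, 187.625)
scene [[297.4 199.7]
 [299.3 187.8]] (314.125, 198.125) (303.375, 190.375)
```

View pics/c2.png

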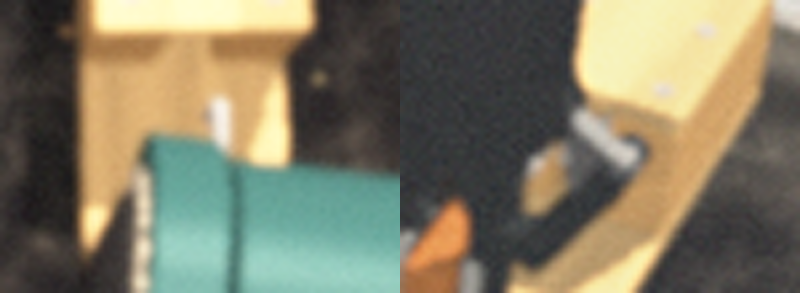

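The top crop shows the rod end about 7 mm right of where I expected it. The scene crop shows a light segment from (585,115) to (632,158) that a straight hook wouldn't produce, so I'll overlay the expected model.

Run:
```python
from h import *
out=[]
for n,f in (('scene','pics/s1.png'),('top','pics/t1.png')):
    im=cv2.imread(f); x0,y0=(255,160) ; k=8
    e=cv2.resize(im[y0:y0+72,x0:x0+75],None,fx=k,fy=k,interpolation=cv2.INTER_CUBIC)
    e0=e.copy()
    def L(P,col):
        p=((proj(n,P)-[x0,y0]+.5)*k-.5).round().astype(int); cv2.polylines(e,[p.reshape(-1,1,2)],False,col,1)
    c,s=np.cos(-.0194),np.sin(-.0194); T=lambda x,y,z:[457.1+c*x-s*y,-38.8+s*x+c*y,86.5-27+z]
    L([T(23,0,28),T(117,0,28),T(117,0,0)],(0,0,255))
    for y in(-10,10): L([T(23,y,0),T(23,y,46),T(-23,y,46)],(255,0,255))
    c2,s2=np.cos(-.017),np.sin(-.017); J=lambda x,y,z:[605.5-s2*y+c2*x,-40+c2*y+s2*x,z]
    L([J(0,-11,10),J(0,-11,66),J(0,11,66),J(0,11,10)],(0,255,0)); L([J(-125,42,10),J(0,42,10),J(0,42,76),J(0,-42,76),J(0,-42,10),J(-125,-42,10)],(255,255,0))
    out.append(e)
cv2.imwrite('pics/c3.png',cv2.resize(np.hstack(out),(800,384)))
cv2.imwrite('pics/c3s.png',cv2.resize(cv2.imread('pics/s1.png')[100:300,150:400],None,fx=3,fy=3,interpolation=cv2.INTER_CUBIC))
```

```text
(no output)
```

View pics/c3.png

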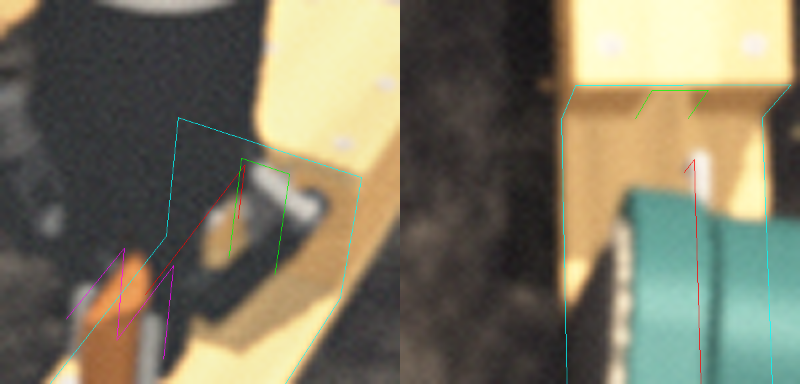

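View pics/c3s.png

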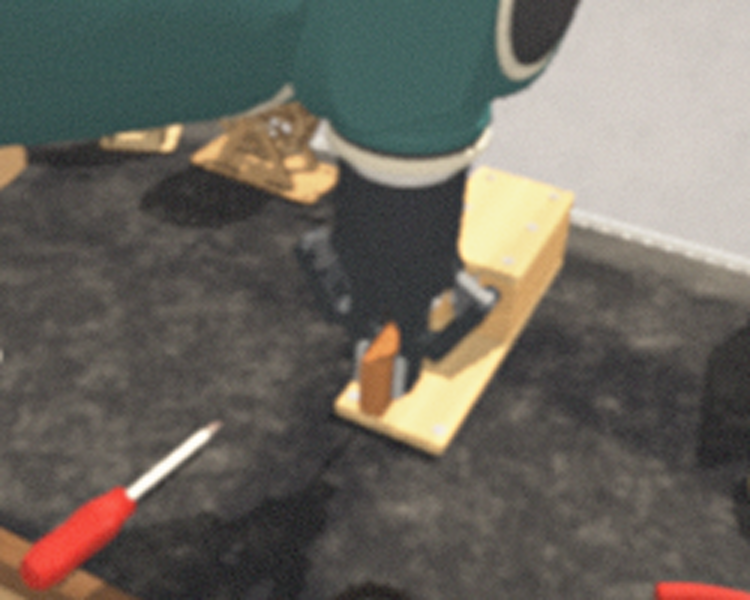

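The odd segment was only a finger linkage. The handle sits properly in the fingers and the rod is about 2–3 mm to the −y side of the slot line. I shift by +2.5 mm, go down to tip height about 29 mm and then enter.

```bash
python3 -m jog '{"hand":[0,0,0,0,0],"slide":[[0.005,0.02,0],[0,0.02,0],[0,0.02,0],[0,0,0],[0,0,0]],"twist":[0,0,0,0,0]}' >/dev/null
python3 -m jog '{"hand":[0,0,0,0,0],"slide":[[0,0,-0.025],[0,0,-0.025],[0,0,-0.025],[0,0,-0.015],[0,0,0]],"twist":[0,0,0,0,0]}'
python3 -c "
from h import *
go(551,-38,56,89)"
```

```text
time: 6.3
position: [503.2, -36.3, 56.3]
eef_rot: [0.504, 0.496, -0.496, -0.504]
wrist_force: [0.6, 0.3, -0.7]
opening: 19.0
t 6.3 pos [503.2 -36.3  56.3] yaw 89.03 F [ 0.6  0.3 -0.7] T [ 0.01  0.01 -0.  ] op 19.0
slide mm [ -0.9   0.3 -47.8] units [-0.0018  0.0007 -0.0957] rows 1.1 twist 0.0002
```

```bash
python3 -m jog '{"hand":[0,0,0,0,0],"slide":[[0,0,-0.025],[0,0,-0.025],[0,0,-0.025],[0,0,-0.021],[0,0,0]],"twist":[0,0,0,0,0]}'
python3 -m jog '{"hand":[0,0,0,0,0],"slide":[[0,0.004,0],[0,0.002,0],[0,0.001,0],[0,0,0],[0,0,0]],"twist":[0,0,0,0,0]}'
python3 -m jog '{"hand":[0,0,0,0,0],"slide":[[0,0.001,0],[0,0.001,0],[0,0,0],[0,0,0],[0,0,0]],"twist":[0,0,0,0,0]}'
```

```text
time: 6.72
position: [551.1, -37.1, 56.2]
eef_rot: [0.504, 0.496, -0.496, -0.504]
wrist_force: [0.4, -0.1, -0.3]
opening: 18.6
time: 7.13
position: [549.8, -37.0, 52.7]
eef_rot: [0.504, 0.496, -0.496, -0.504]
wrist_force: [-0.9, -0.2, -1.2]
opening: 18.6
time: 7.55
position: [550.1, -37.0, 51.6]
eef_rot: [0.504, 0.496, -0.496, -0.504]
wrist_force: [-0.3, 0.5, -1.7]
opening: 18.7
```

```bash
for i in 1; do python3 -m jog '{"hand":[0,0,0,0,0],"slide":[[0,0.002,0],[0,0,0],[0,0,0],[0,0,0],[0,0,0]],"twist":[0,0,0,0,0]}' | sed -n '2p;4p'; done
python3 -m jog '{"hand":[0,0,0,0,0],"slide":[[0,0.002,0],[0,0,0],[0,0,0],[0,0,0],[0,0,0]],"twist":[0,0,0,0,0]}' | sed -n '2p;4p'
```

```text
position: [550.2, -37.0, 50.8]
wrist_force: [-1.8, 0.9, 2.8]
position: [550.3, -37.0, 49.9]
wrist_force: [-3.6, 0.6, 5.6]
```

```bash
p(){ sed -n '2p;4p' | tr '\n' ' '; echo; }
python3 -m jog '{"hand":[0,0,0,0,0],"slide":[[0,-0.005,0],[0,0,0.005],[0,0.004,0],[0,0,0],[0,0,0]],"twist":[0,0,0,0,0]}' |p
python3 -m jog '{"hand":[0,0,0,0,0],"slide":[[0,-0.004,0],[0,0,0.005],[0,0.004,0],[0,0,0],[0,0,0]],"twist":[0,0,0,0,0]}' |p
python3 -m jog '{"hand":[0,0,0,0,0],"slide":[[0,-0.004,0],[0,0,0.005],[0,0.004,0],[0,0,0],[0,0,0]],"twist":[0,0,0,0,0]}' |p
python3 -m jog '{"hand":[0,0,0,0,0],"slide":[[0,-0.004,0],[0,0,0.005],[0,0.004,0],[0,0,0],[0,0,0]],"twist":[0,0,0,0,0]}' |p
```

```text
position: [547.5, -37.0, 50.2] wrist_force: [-3.0, -0.5, 4.8] 
position: [545.1, -36.9, 50.2] wrist_force: [-3.2, 0.1, 4.6] 
position: [542.6, -36.9, 50.2] wrist_force: [-3.6, 0.6, 5.3] 
position: [540.1, -36.8, 50.2] wrist_force: [-3.3, 0.1, 4.8]
```

```bash
p(){ sed -n '2p;4p' | tr '\n' ' '; echo; }
python3 -m jog '{"hand":[0,0,0,0,0],"slide":[[0,-0.004,0],[0,0,0.005],[0,0.004,0],[0,0,0],[0,0,0]],"twist":[0,0,0,0,0]}' |p
python3 -m jog '{"hand":[0,0,0,0,0],"slide":[[0,-0.004,0],[0,0,0.005],[0,0.004,0],[0,0,0],[0,0,0]],"twist":[0,0,0,0,0]}' |p
python3 -m jog '{"hand":[0,0,0,0,0],"slide":[[0,-0.004,0],[0,0,0.005],[0,0.004,0],[0,0,0],[0,0,0]],"twist":[0,0,0,0,0]}' |p
```

```text
position: [537.6, -36.8, 50.2] wrist_force: [-3.9, 0.0, 4.6] 
position: [535.1, -36.8, 50.2] wrist_force: [-3.7, 0.4, 4.9] 
position: [532.5, -36.7, 50.1] wrist_force: [-3.2, 0.5, 4.4]
```

```bash
p(){ sed -n '2p;4p' | tr '\n' ' '; echo; }
python3 -m jog '{"hand":[0,0,0,0,0],"slide":[[0,-0.004,0],[0,0,0.005],[0,0.004,0],[0,0,0],[0,0,0]],"twist":[0,0,0,0,0]}' |p
python3 -m jog '{"hand":[0,0,0,0,0],"slide":[[0,-0.004,0],[0,0,0.005],[0,0.004,0],[0,0,0],[0,0,0]],"twist":[0,0,0,0,0]}' |p
python3 -m jog '{"hand":[0,0,0,0,0],"slide":[[0,-0.004,0],[0,0,0.005],[0,0.004,0],[0,0,0],[0,0,0]],"twist":[0,0,0,0,0]}' |p
```

```text
position: [529.9, -36.6, 49.8] wrist_force: [-0.5, 0.7, -1.1] 
position: [527.5, -36.6, 50.0] wrist_force: [-0.2, -1.2, -0.4] 
position: [525.1, -36.6, 50.0] wrist_force: [0.6, 0.8, -1.5]
```

The key's top was felt from 61.5 to 44 mm inside the mouth, and the tip was free at 41.4, 38.9 and 36.5 mm, so the groove is there. I move back to its middle and lower about 6 mm.

```bash
p(){ sed -n '2p;4p' | tr '\n' ' '; echo; }
python3 -m jog '{"hand":[0,0,0,0,0],"slide":[[0,-0.004,-0.005],[0,0.004,0],[0,0.002,0],[0,0.002,0],[0,0,0]],"twist":[0,0,0,0,0]}' |p
python3 -m jog '{"hand":[0,0,0,0,0],"slide":[[0,0.002,0],[0,0.002,0],[0,0.002,0],[0,0,0],[0,0,0]],"twist":[0,0,0,0,0]}' |p
```

```text
position: [527.5, -36.6, 47.7] wrist_force: [-0.2, 0.1, -1.5] 
position: [527.6, -36.6, 45.0] wrist_force: [0.1, 0.1, -1.1]
```

```bash
p(){ sed -n '2p;4p' | tr '\n' ' '; echo; }
python3 -m jog '{"hand":[0,0,0,0,0],"slide":[[0,0,0.005],[0,0,0.005],[0,0,0.005],[0,0,0.005],[0,0,0.005]],"twist":[0,0,0,0,0]}' |p
python3 -m jog '{"hand":[0,0,0,0,0],"slide":[[0,0,0.006],[0,0,0.006],[0,0,0.006],[0,0,0.006],[0,0,0.006]],"twist":[0,0,0,0,0]}' |p
python3 -c "
from h import *
for n in ('scene','top'): save(n,n+'2.png'); print(n,tip(n,'key_front'),tip(n,'key'),tip(n,'pick_tip'))"
```

```text
position: [514.9, -36.4, 45.2] wrist_force: [0.6, -0.9, -1.7] 
position: [499.8, -36.2, 45.2] wrist_force: [0.7, 0.2, -0.9] 
scene [(0.41, array([298.0864, 208.2048]))] [(0.51, array([305.7152, 203.712 ]))] []
top [] [] []
```

```bash
python3 -c "
from h import *
print(at_z('scene',(298.1,208.2),10))
a=cv2.imread('pics/scene2.png')[170:240,255:335];b=cv2.imread('pics/top2.png')[160:230,265:345]
cv2.imwrite('pics/c4.png',cv2.resize(np.hstack([a,b]),None,fx=5,fy=5,interpolation=cv2.INTER_CUBIC))"
```

```text
[605.5766058  -30.61523814  10.        ]
```

View pics/c4.png

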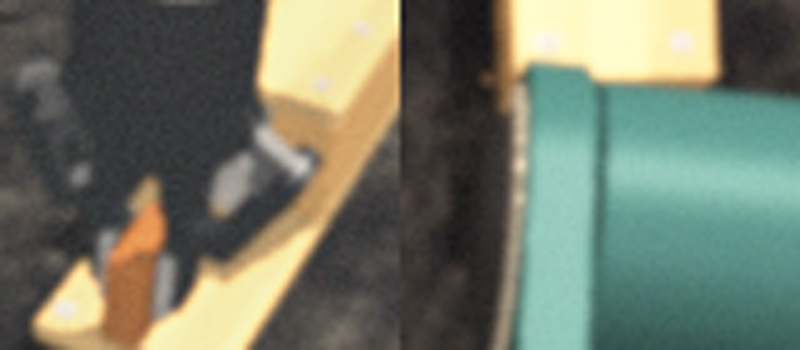

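The scene crop now shows a grey patch of key at (235,180) just in front of the mouth, where there was bare wood before, so the key is following. I'll drag on.

```bash
p(){ sed -n '2p;4p' | tr '\n' ' '; echo; }
python3 -m jog '{"hand":[0,0,0,0,0],"slide":[[0,0,0.012],[0,0,0.012],[0,0,0.012],[0,0,0.012],[0,0,0.012]],"twist":[0,0,0,0,0]}' |p
python3 -m jog '{"hand":[0,0,0,0,0],"slide":[[0,0,0.012],[0,0,0.012],[0,0,0.012],[0,0,0.012],[0,0,0.01]],"twist":[0,0,0,0,0]}' |p
python3 - <<'E'
from h import *
for n in ('scene','top'): 
    save(n,n+'3.png')
    for t in ('key_front','key','key_rear'):
        r=tip(n,t); print(n,t,r, [at_z(n,q[1],10).round(0) for q in r])
a=cv2.imread('pics/scene3.png')[165:245,245:335];b=cv2.imread('pics/top3.png')[160:240,265:355]
cv2.imwrite('pics/c5.png',cv2.resize(np.hstack([a,b]),(800,356),interpolation=cv2.INTER_CUBIC))
E
```

```text
position: [469.4, -35.6, 45.1] wrist_force: [0.1, 0.4, -1.2] 
position: [440.5, -35.1, 45.1] wrist_force: [0.4, 0.5, -0.7] 
scene key_front [(0.41, array([284.6208, 224.7168]))] [array([536., -27.,  10.])]
scene key [(0.67, array([295.1168, 218.496 ]))] [array([568., -39.,  10.])]
scene key_rear [(0.44, array([302.7968, 202.0992]))] [array([633., -32.,  10.])]
top key_front [(0.64, array([302.8992, 211.6992]))] [array([539., -35.,  10.])]
top key [(0.81, array([303.0016, 192.4992])), (0.64, array([301.2096, 174.6816]))] [array([581., -37.,  10.]), array([621., -35.,  10.])]
top key_rear [(0.55, array([304.6912, 177.216 ]))] [array([616., -43.,  10.])]
```

View pics/c5.png

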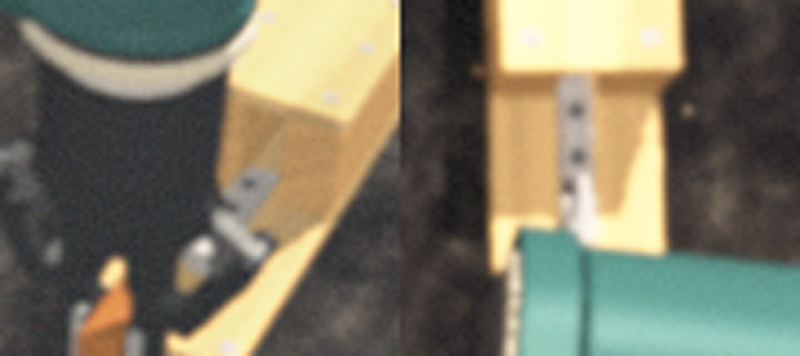

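The top crop shows the key out on the apron with the pick hooked in it. It needs about 36 mm more.

```bash
p(){ sed -n '2p;4p' | tr '\n' ' '; echo; }
python3 -m jog '{"hand":[0,0,0,0,0],"slide":[[0,0,0.012],[0,0,0.012],[0,0,0.012],[0,0,0.012],[0,0,0.012]],"twist":[0,0,0,0,0]}' |p
python3 -m jog '{"hand":[0,0,0,0,0],"slide":[[0,0,0.009],[0,0,0.003],[0,0,0],[0,0,0],[0,0,0]],"twist":[0,0,0,0,0]}' |p
python3 - <<'E'
from h import *
for n in ('scene','top'): 
    save(n,n+'4.png')
    for t in ('key_front','key','key_rear'):
        r=tip(n,t); print(n,t,r, [at_z(n,q[1],10).round(0) for q in r])
a=cv2.imread('pics/scene4.png')[165:255,235:335];b=cv2.imread('pics/top4.png')[160:250,260:360]
cv2.imwrite('pics/c6.png',cv2.resize(np.hstack([a,b]),(800,360),interpolation=cv2.INTER_CUBIC))
E
```

```text
position: [410.4, -34.6, 45.1] wrist_force: [0.4, -0.2, -0.6] 
position: [405.2, -34.6, 45.1] wrist_force: [0.0, -0.2, -0.8] 
scene key_front [(0.65, array([278.784 , 235.0848]))] [array([500., -29.,  10.])]
scene key [(0.62, array([289.5872, 224.7936])), (0.34, array([261.5808, 259.008 ]))] [array([542., -36.,  10.]), array([420., -28.,  10.])]
scene key_rear [(0.5, array([296.6016, 212.8128]))] [array([588., -34.,  10.])]
top key_front [(0.81, array([306.4832, 227.5968]))] [array([504., -42.,  10.])]
top key [(0.84, array([303.4112, 208.512 ])), (0.17, array([304.9984, 228.9024]))] [array([546., -37.,  10.]), array([501., -38.,  10.])]
top key_rear [(0.68, array([302.2848, 231.3984])), (0.59, array([302.4896, 190.3872]))] [array([496., -32.,  10.]), array([586., -36.,  10.])]
```

View pics/c6.png

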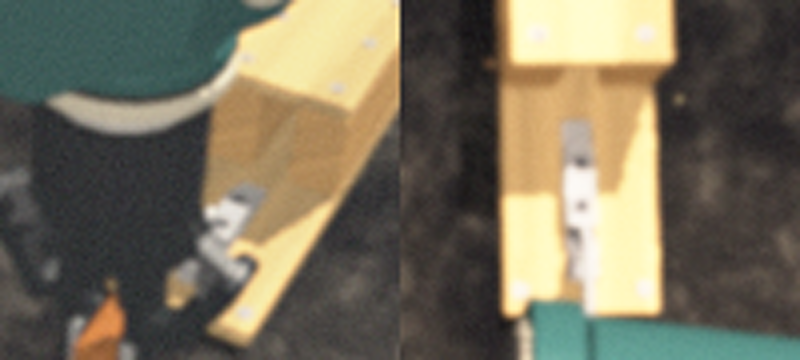

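Both views agree: the key lies wholly on the apron, with its front near x=502 (edge 480) and its rear near 587 (mouth 605). I ease off, lift and carry the pick back to its old spot.

```bash
p(){ sed -n '2p;4p' | tr '\n' ' '; echo; }
python3 -m jog '{"hand":[0,0,0,0,0],"slide":[[0,0,-0.002],[0,-0.015,0],[0,-0.025,0],[0,-0.04,0],[0,-0.02,0]],"twist":[0,0,0,0,0]}' |p
python3 -m jog '{"hand":[0,0,0,0,0],"slide":[[0.05,0,0],[0.05,0,0],[0.05,0,0],[0.05,0,0],[0.05,0,0]],"twist":[0,0,0,0,0]}' |p
python3 -m jog '{"hand":[0,0,0,0,0],"slide":[[0.05,0,-0.03],[0.05,0,-0.04],[0.05,0,-0.04],[0.05,0,-0.04],[0.03,0,-0.02]],"twist":[0,0,0,0,0]}' |p
python3 -c "
from h import *
go(489,205,31,89)
for n in ('scene','top'):
  save(n,n+'5.png')
  print(n,tip(n,'pick_tip'),tip(n,'pick'))"
```

```text
position: [406.7, -34.7, 97.5] wrist_force: [0.5, -0.1, 0.2] 
position: [408.2, 91.6, 95.6] wrist_force: [0.2, 0.8, -0.6] 
position: [496.8, 206.2, 95.2] wrist_force: [0.0, 0.1, -1.3] 
t 18.33 pos [496.8 206.2  95.2] yaw 89.08 F [ 0.   0.1 -1.3] T [-0.01 -0.   -0.03] op 18.8
slide mm [-1.4 64.2  7.8] units [-0.0028  0.1285  0.0157] rows 1.6 twist 0.0006
scene [] [(0.54, array([187.5968, 182.4   ]))]
top [] []
```

Now I lower it to the bench, with small steps at the end.

```bash
p(){ sed -n '2p;4p' | tr '\n' ' '; echo; }
python3 -m jog '{"hand":[0,0,0,0,0],"slide":[[0,0.04,0],[0,0.04,0],[0,0.03,0],[0,0.016,0],[0,0,0]],"twist":[0,0,0,0,0]}' |p
python3 -m jog '{"hand":[0,0,0,0,0],"slide":[[0,0.004,0],[0,0.002,0],[0,0.001,0],[0,0,0],[0,0,0]],"twist":[0,0,0,0,0]}' |p
```

```text
position: [494.2, 203.1, 30.8] wrist_force: [0.2, 0.1, -1.6] 
position: [495.4, 204.1, 29.1] wrist_force: [0.3, 0.5, -1.1]
```

```bash
p(){ sed -n '2p;4p' | tr '\n' ' '; echo; }
python3 -m jog '{"hand":[0,0,0,0,0],"slide":[[0,0.002,0],[0,0.001,0],[0,0,0],[0,0,0],[0,0,0]],"twist":[0,0,0,0,0]}' |p
python3 -m jog '{"hand":[0,0,0,0,0],"slide":[[0,0.002,0],[0,0,0],[0,0,0],[0,0,0],[0,0,0]],"twist":[0,0,0,0,0]}' |p
```

```text
position: [495.3, 204.0, 27.5] wrist_force: [-4.2, -1.2, 5.7] 
position: [495.4, 204.0, 27.4] wrist_force: [-9.9, -3.9, 19.3]
```

```bash
p(){ sed -n '2,5p' | tr '\n' ' '; echo; }
python3 -m jog '{"hand":[0,0.25,0.3,0.4,0.5],"slide":[[0,-0.0015,0],[0,0,0],[0,0,0],[0,0,0],[0,0,0]],"twist":[0,0,0,0,0]}' 20 |p
python3 -m jog '{"hand":[0.7,0.8,0.9,1,1],"slide":[[0,0,0],[0,0,0],[0,0,0],[0,0,0],[0,0,0]],"twist":[0,0,0,0,0]}' |p
python3 -m jog '{"hand":[1,1,1,1,1],"slide":[[0,-0.02,0],[0,-0.04,0],[0,-0.06,0],[0,-0.06,0],[0,-0.06,0]],"twist":[0,0,0,0,0]}' |p
python3 -m jog '{"hand":[1,1,1,1,1],"slide":[[0.05,0,0],[0.05,0,0.04],[0.05,0,0.04],[0.05,0,0.04],[0.05,0,0.04]],"twist":[0,0,0,0,0]}' |p
python3 - <<'E'
from h import *
np.set_printoptions(precision=1,suppress=True)
for n in ('scene','top'): save(n,n+'6.png')
for t in ('key_front','key','key_rear','pick','pick_tip'):
    q=[tip(n,t) for n in ('scene','top')]
    print(t,[[(s,at_z(n,v,10 if 'key' in t else 0)) for s,v in z] for n,z in zip(('scene','top'),q)])
    if all(q): print('  tri',tri([ray(n,v[0][1]) for n,v in zip(('scene','top'),q)]))
a=cv2.imread('pics/scene6.png')[140:270,150:330];b=cv2.imread('pics/top6.png')[150:280,160:340]
cv2.imwrite('pics/c7.png',cv2.resize(np.vstack([a,b]),(416,600),interpolation=cv2.INTER_CUBIC))
E
```

```text
position: [495.1, 203.9, 26.6] eef_rot: [-0.504, -0.496, 0.496, 0.504] wrist_force: [0.1, -1.1, 0.3] opening: 42.5 
position: [495.2, 204.0, 26.9] eef_rot: [0.504, 0.496, -0.496, -0.504] wrist_force: [-0.1, -0.6, -0.1] opening: 85.4 
position: [495.0, 203.9, 149.0] eef_rot: [0.504, 0.496, -0.496, -0.504] wrist_force: [0.5, 0.1, -0.3] opening: 85.3 
position: [416.3, 331.2, 147.8] eef_rot: [0.504, 0.496, -0.495, -0.504] wrist_force: [1.3, 0.8, -0.4] opening: 85.6 
key_front [[], [(0.8, array([495.9, -34.3,  10. ]))]]
key [[(0.72, array([539.3, -36.4,  10. ]))], [(0.71, array([536.8, -34.8,  10. ]))]]
  tri (array([537.3, -35.8,  11.1]), [np.float64(1.321132954497466), np.float64(1.3211329544974149)])
key_rear [[(0.76, array([590.7, -37.8,  10. ]))], [(0.7, array([582.7, -33.5,  10. ]))]]
  tri (array([583.8, -36.3,  13.9]), [np.float64(3.6685667265324433), np.float64(3.6685667265324833)])
pick [[(0.71, array([496.9, 203.5,   0. ]))], [(0.75, array([488.4, 198.9,   0. ]))]]
  tri (array([488.2, 197.3,   8.6]), [np.float64(0.8495895238498103), np.float64(0.8495895238498171)])
pick_tip [[(0.98, array([607.1, 202.6,   0. ]))], [(0.75, array([608.2, 200. ,   0. ]))]]
  tri (array([607.2, 201. ,   0.6]), [np.float64(1.3949979497647018), np.float64(1.3949979497647413)])
```

View pics/c7.png

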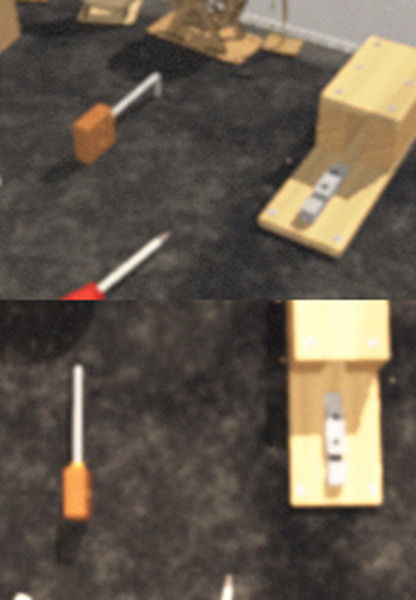

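The crops show the key flat and wholly on the apron, and the pick upright with its tip at bench height, about 160 mm clear of the jig.

```bash
python3 -c "
from rig import robot
o=robot.get_obs();print(o['time'],robot.sign_off())"
```

```text
the job is handed in; nothing more can be done
22.5667 None
```

I dragged the key out of the slot onto the apron with the pick and stood the pick back on the bench. The job was handed in at 22.6 s; sign-off reports no verdict.

- **Feeling for the groove:** I gripped the pick at 120 N and probed the key's top at 2.5 mm steps from the back outward. The first drop came about 41 mm inside the mouth. I lowered the tip about 6 mm into the groove and met no resistance.
- **Key at the end:** it lies on the apron with its middle about 68 mm in front of the mouth. Its front end is about 13–15 mm short of the apron edge and its rear about 20 mm out of the mouth. It sits 3–4 mm off the slot line, and its triangulated height is within about 1 mm of the apron.
- **Pick at the end:** it looks upright in both views, with its tip triangulated 0.6 mm above the bench. It stands about 160 mm clear of the jig's side.
- **Forces:** the highest reading I saw was about 22 N at the wrist, when setting the pick down. Forces were only read at the end of each move. The gripper stayed well away from the key throughout.

**Checks that disagreed:**
- The two views put the key's rear end 8 mm apart, though both have it out of the slot.
- They also put the pick's origin about 9 mm apart, and triangulation gave it a height of 8.6 mm. I took that as detector error, because the tip height and the picture both showed the pick standing.
- The rod's sideways position at the mouth differed by about 3 mm between the camera and the arm's own pose. I split the difference, and the tip went in without touching the walls.

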